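# Free the locking cap of the bench grinder

## Robot

A 6-joint arm with a two-finger parallel gripper is mounted at the origin on a cart in front of the work surface, level with it; the furniture and walls round the work are solid. World frame = base frame: x ahead of the robot, y to its left, z up, the work surface at z = 0. Lengths are in m, angles in rad, forces in N, time in s.
With the tool pointing down it reaches from about 0.35 to 0.85 m from the base axis. Payload 8.1 kg.
Tool frame: the origin (TCP) lies at the very end of the fingers, on their centre line; the grasp point (between the pads) lies 19 mm behind it; z points along the fingers, y is the line along which they close (so a half turn about z gives the same grasp; the last joint's range is limited). The gripper opens to 85 mm and grips with 20 to 120 N. Pads are 22 mm wide; open, the fingers measure 114 mm over their backs; the gripper's body (76 mm by 85 mm) begins 54 mm behind the grasp point. The pads swing forward as they close: fully open they stand 13 mm farther back than shut.
Start: joints at [-1.355, 0.13, 1.488, -0, 1.523, -0.085], TCP at [0.178, -0.573, 0.231] pointing down, gripper open.
Joint ranges: [-2.96, 2.96], [-0.89, 2.26], [0.02, 2.5], [-1.34, 4.48], [0, 2.73], [-2.66, 2.66]. Speed limits (rad/s): [2.39, 2.39, 2.79, 3.14, 3.14, 3.14].

## Interface

Orientations are given as [roll, pitch, yaw] about the fixed x, y, z axes, in that order (R = Rz(yaw) Ry(pitch) Rx(roll)).
In Python, from station import * gives the robot as it stands.
- The arm moves only by the tool play_rows, never from a script. Its argument "increments" is a list of rows, each a list of 3 entries, a list of its own where there are three numbers: the shift along the tool's x, y, z in m, then the turn about the tool's z in degrees, then the opening, from 0 (shut) to 1 (fully open). In form: [[[tx, ty, tz], turn, grip], ...]. A call has 1 to 8 rows; each row shifts and turns the commanded pose from where the row before left it, along the tool's axes as they then stand; what a row does not reach is not made up. A row lasts 1/8 s, in which the tool goes at most 62.5 mm and 10.7 degrees, less where a joint would pass 70% of its speed; a pose out of reach is approached as far as the arm can. A call is refused whole if a number of a shift passes 0.0625 or a number of a turn 10.7, either way. A call with a gripper value outside its range is refused whole. The fingers move at their own pace and stop on an object; "force" is the grip in N (left out, the last holds). Time passes only in rows, so rows that do not move let the fingers close. It gives the time, the measured TCP pose, the force, the opening and the grip force at its end, in the units of the state.
- observe(): the state, without advancing time (a new reading comes with each control period).
- read_camera(name): name is "scene" or "top"; returns the picture (420x560x3 uint8, blue, green, red); there is no depth.
- camera_info(name): a dict with "fx", "fy", "cx", "cy" (pixels), "distortion" ([k1, k2, p1, p2, k3] as OpenCV has them; the pictures are not rectified), "rvec" (rotation vector, rad) and "tvec" (3), from world to camera coordinates, as OpenCV has them. Camera axes: x right, y down, z forward; pixel columns grow to the right and rows downward; lengths in m; the calibration is good to about 2 mm. A picture is of the moment at which its call begins. camera_info takes no time and is no camera call.
- job_done(): hands the job in; it is judged then, once.
The state is a dict: "time": time; "joint_pos": joint angles; "qd": joint speeds; "effort": joint torques, N m; "tcp_pos": TCP position; "tcp_rot": TCP orientation; "force": force on the tool from outside, world axes, zero at the start; "ft_torque": the same for the moment, N m; "width": finger opening in m; "gripper_force": force on a finger pad.
Only numpy, scipy, OpenCV 4.12 (cv2) and the standard library are available. Lean on these libraries where they do the work, as an engineer would, in place of code of your own. Each camera call takes 0.05 s, during which the arm holds its last target. There are 200 camera calls.

## Task

Lever the guard of the small bench grinder fully open with the blade of the palette knife, keeping the gripper itself off the guard, then let the knife go. Nobody knows whether the locking cap on the spindle is right- or left-handed: find out by trying it one way and, if it will not go, the other, turn it free, lift it off to well above the grinder (some 10 cm up) and finish while still holding it there, with the guard open and the glue bottle still standing.

Things in the scene. Friction and masses are not known exactly. Their poses are not given: they have to be found in the camera images.
- grinder: Grey bench grinder, fixed; slab 30 mm high, x -85 (front) to 85, y -75 to 165. Origin on the table under the spindle, z up. Motor housing on the +y end: 130 x 70 mm, y 91 to 161, top at z 76. The cap sits on the spindle at the origin, on a flat steel disc (top at z 36), under the guard.
- guard (a joint): Guard angle, rad: 0 closed, 2.0 fully open (stop). A plain steel tray upside down over the spindle, 165 (x) x 150 (y) x 62 mm high, 3 mm walls, hinged along its far edge (grinder +x), about 160 g, hinge lightly stiff. Let go below about 0.85 rad it falls shut, above about 1.35 rad it falls fully open by itself, between them it may stay.
- guard_lip (a point): Middle of the lower edge of the guard's front wall, outer face; moves with the guard, 165 mm from the hinge. Closed: grinder x -80, 41 mm above the table, 11 mm above the slab, which leaves a slot for a blade below it.
- guard_hinge (a point): Point on the guard's hinge axis (along grinder y), midway along it: 85 mm behind the spindle, 41 mm above the table; axes as the grinder's.
- cap: Locking cap, loose, about 90 g: round dark steel skirt 44 mm across, 26 mm high, on top a black grip bar 44 mm long (cap x), 14 mm thick (y), its top 53 mm above the cap's underside. Origin in the centre of the underside, z up; seated it is 36 mm above the table (bar top 89, skirt top 62) and the bar lies nearly along grinder x.
- palette_knife: Palette knife lying flat on the table, handle towards the robot, about 100 g: wooden handle 90 mm long (x), 20 mm wide (y), 18 mm high, and a stiff flat steel blade, 22 mm wide and 2.5 mm thick, that leaves the handle along +x at mid height and ends 130 mm from the origin. Origin at the centre of the handle's underside, z up; it balances near x = 15 mm.
- knife_tip (a point): Middle of the blade's front end, at half its thickness: (130, 0, 9) mm in the knife's frame; axes of the knife.
- glue_bottle: White glue bottle standing loose on the table, 59 mm wide and 152 mm high, a bystander; origin in the centre of its underside, z up.
- cap_bar (a point): Centre of the cap's grip bar, 39 mm above its underside. The cap has a coarse quarter-turn thread, without rise. Its loosening way (clockwise or not, seen from above) varies and cannot be seen: that way it turns easily and, from 60 to 95 degrees on (best 80), lifts straight off; the other way a hard stop comes within 20 degrees. Locked, it pulls up 2 mm only.

How it is judged:
By the outcome, as a careful person would: the job done as asked, in the order asked, and still so for the second after the job is handed in, while the arm keeps its last pose, push and grip.
It also fails if it takes over 72 s, if anything falls off the work surface, if the arm or the gripper's body presses on something with over 40 N, if the wrist force passes 120 N, or if a joint passes its speed limit or range.

## Working session

There is one attempt and no reset: what is moved stays moved. The work goes in short steps, Python scripts to look and compute and a tool call to move; the robot and the scene stay as the last step left them, time stands still between calls to the robot, and variables do not carry over. Pictures are saved under pics/ and viewed, at most 10 in all, crops included, and the job is handed in when it is done.

Besides the shell and the picture viewer there is one more tool, called after ">>>" as name(argument=value, ...), one argument or row to a line, values as JSON. play_rows: Moves the arm, as the interface text tells. Its arguments: {"type":"object","properties":{"increments":{"type":"array","items":{"type":"array"}},"force":{"type":"number"}},"required":["increments"]}

```bash
mkdir -p pics; ls; python3 - <<'E'
from station import *
import cv2
s=observe(); print({k:(v if not hasattr(v,'__len__') else [round(float(x),3) for x in v]) for k,v in s.items()})
for n in("scene","top"):
    im=read_camera(n); cv2.imwrite(f"pics/{n}0.png",im)
    print(n,{k:v for k,v in camera_info(n).items()})
a=cv2.imread("pics/scene0.png")
E
```

```text
pics
{'time': 0.0, 'joint_pos': [-1.355, 0.131, 1.489, -0.0, 1.523, -0.085], 'qd': [-0.003, 0.0, 0.001, 0.001, -0.0, -0.0], 'effort': [0.003, -56.939, -50.055, -0.0, 0.015, -0.0], 'tcp_pos': [0.178, -0.573, 0.23], 'tcp_rot': [-3.14, -0.0, 0.301], 'force': [-0.608, -0.124, -0.498], 'ft_torque': [-0.002, 0.004, 0.022], 'gripper_force': 0.0, 'width': 0.08505265102432528}
scene {'fx': 401.8194793379792, 'fy': 401.8194793379792, 'cx': 284.67141819957965, 'cy': 204.09359314441772, 'distortion': array([-0.08132469,  0.        ,  0.        ,  0.        ,  0.        ]), 'rvec': array([ 0.8530353 , -2.15787983,  1.39569306]), 'tvec': array([0.41554172, 0.19713075, 0.92465296])}
top {'fx': 448.2177087959826, 'fy': 448.2177087959826, 'cx': 277.61131994381776, 'cy': 200.5426029286374, 'distortion': array([-0.02628025,  0.        ,  0.        ,  0.        ,  0.        ]), 'rvec': array([ 2.17905342, -2.11809815,  0.15929302]), 'tvec': array([0.05342762, 0.54896262, 1.14975899])}
```

View pics/scene0.png

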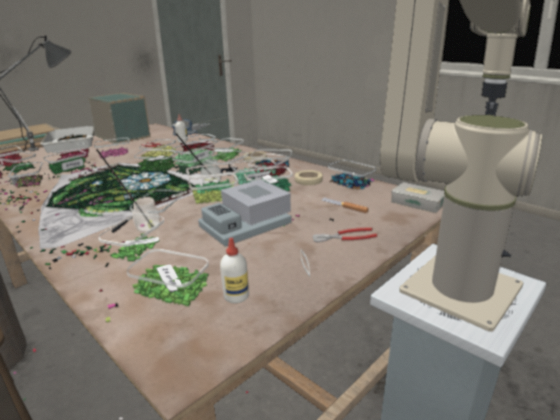

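View pics/top0.png

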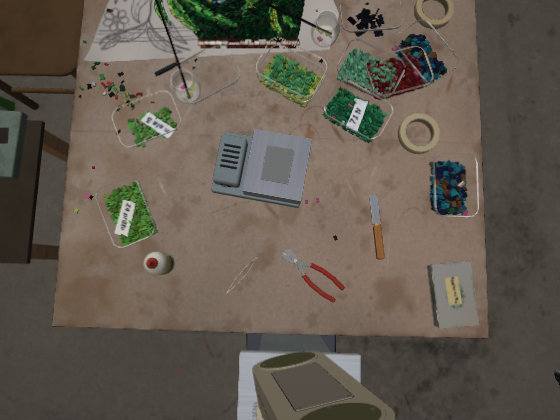

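```bash
cat > h.py <<'E'
from station import *
import numpy as np, cv2
from scipy.spatial.transform import Rotation as Ro
def cam(n):
    c=camera_info(n); K=np.array([[c['fx'],0,c['cx']],[0,c['fy'],c['cy']],[0,0,1]])
    return K,np.array(c['distortion']),np.array(c['rvec']),np.array(c['tvec'])
def ray(n,px,z):
    K,d,r,t=cam(n); R=cv2.Rodrigues(r)[0]
    u=cv2.undistortPoints(np.array(px,float).reshape(-1,1,2),K,d).reshape(-1,2)
    D=np.c_[u,np.ones(len(u))]@R; C=-R.T@t
    return C+D*((z-C[2])/D[:,2])[:,None]
def proj(n,P):
    K,d,r,t=cam(n); return cv2.projectPoints(np.array(P,float).reshape(-1,3),r,t,K,d)[0].reshape(-1,2)
def crop(src,out,x0,y0,x1,y1,f):
    im=cv2.imread(src) if isinstance(src,str) else src
    cv2.imwrite(out,cv2.resize(im[y0:y1,x0:x1],None,fx=f,fy=f,interpolation=cv2.INTER_CUBIC))
E
python3 - <<'E'
from h import *
im=cv2.imread("pics/top0.png")
hsv=cv2.cvtColor(im,cv2.COLOR_BGR2HSV)
m=cv2.inRange(hsv,(5,130,90),(20,255,255)); m[:180]=0;m[:,:360]=0;m[280:,:]=0;m[:,400:]=0
ys,xs=np.nonzero(m); print(len(xs),xs.min(),xs.max(),ys.min(),ys.max())
rr=cv2.minAreaRect(np.c_[xs,ys].astype(np.float32)); print(rr)
print(ray("top",cv2.boxPoints(rr),0.014).round(4)); print(ray("top",[rr[0]],0.014))
print('tip guess',ray("top",[[374,195]],0.009))
print('bottle',ray("top",[[157,263]],0.15))
crop(im,"pics/c1.png",200,115,400,265,4)
E
```

```text
239 374 383 223 258
((378.5204772949219, 240.67404174804688), (35.4613151550293, 6.952054023742676), 83.2901611328125)
[[ 0.4958 -0.19    0.014 ]
 [ 0.4986 -0.2087  0.014 ]
 [ 0.4045 -0.2194  0.014 ]
 [ 0.4018 -0.2009  0.014 ]]
[[ 0.44993577 -0.20477648  0.014     ]]
tip guess [[ 0.57451217 -0.19401617  0.009     ]]
bottle [[0.37428316 0.34931502 0.15      ]]
```

View pics/c1.png

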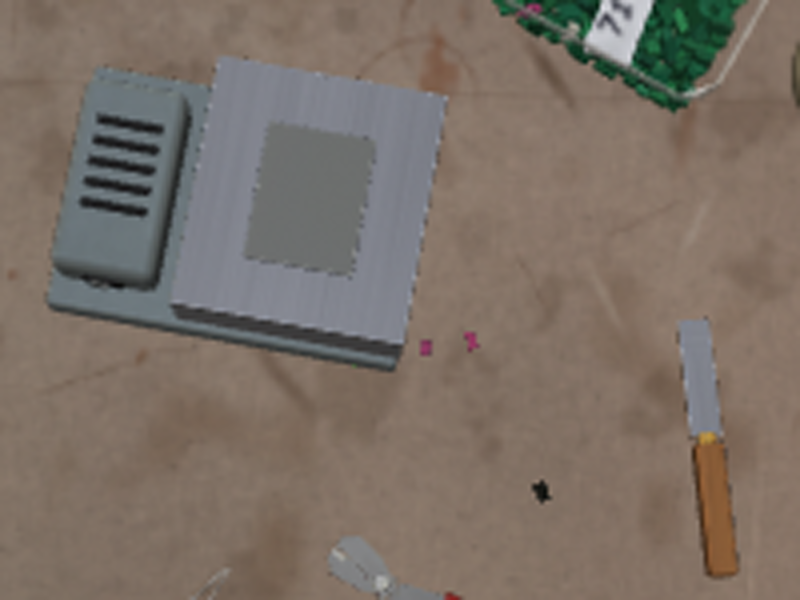

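```bash
python3 - <<'E'
from h import *
c=lambda L:[[200+a/4,115+b/4] for a,b in L]
T=ray("top",c([(220,57),(447,97),(407,345),(172,303)]),0.103); print(T.round(4))
print([np.linalg.norm(T[i]-T[(i+1)%4]).round(4) for i in range(4)])
m=T.mean(0); e=(T[0]+T[1]-T[2]-T[3]); print('yaw',np.arctan2(e[1],e[0]), 'yaw2',np.arctan2(*( (T[3]-T[2]+T[0]-T[1])[[1,0]]))-np.pi/2,m)
S=ray("top",c([(50,295),(97,67)]),0.03); print('slab left',S)
K=ray("top",c([(692,321),(709,437),(722,576)]),0.009);print(K.round(4))
H=ray("top",c([(709,445),(722,575)]),0.018);print(H.round(4))
B=ray("top",[[157,263]],0.15);print(B)
# check grinder model
th=np.arctan2(e[1],e[0]); u=np.array([np.cos(th),np.sin(th)]); o=m[:2]-u*0.0025
for n in("top","scene"):
  v=np.array([-u[1],u[0]])
  w=lambda x,y,z:[*(o+u*x+v*y),z]
  print(n,proj(n,[w(-.085,-.075,.03),w(-.085,.165,.03),w(.085,.165,.03),w(-.08,0,.041),w(-.08,-.075,.103),w(-.08,.075,.103)]).round(1))
print(o,th)
im=cv2.imread("pics/scene0.png"); crop(im,"pics/c2.png",190,170,390,320,4)
E
```

```text
[[ 0.7214  0.1324  0.103 ]
 [ 0.6992 -0.0139  0.103 ]
 [ 0.538   0.0085  0.103 ]
 [ 0.5604  0.1569  0.103 ]]
[np.float64(0.1479), np.float64(0.1628), np.float64(0.1501), np.float64(0.1628)]
yaw -0.14465668920400973 yaw2 -0.15019793926208225 [0.62972651 0.0709611  0.103     ]
slab left [[0.57550109 0.24448872 0.03      ]
 [0.73442639 0.22016693 0.03      ]]
[[ 0.5737 -0.1913  0.009 ]
 [ 0.4945 -0.2026  0.009 ]
 [ 0.4014 -0.2111  0.009 ]]
[[ 0.4883 -0.2006  0.018 ]
 [ 0.4018 -0.209   0.018 ]]
[[0.37428316 0.34931502 0.15      ]]
top [[299.8 207.2]
 [211.5 191.9]
 [223.5 131.5]
 [272.4 200. ]
 [301.7 201.5]
 [242.9 191.3]]
scene [[293.  214.7]
 [225.8 238.5]
 [198.4 218.4]
 [272.5 217.8]
 [291.6 192.5]
 [250.3 205.5]]
[0.62725262 0.07132148] -0.14465668920400973
```

View pics/c2.png

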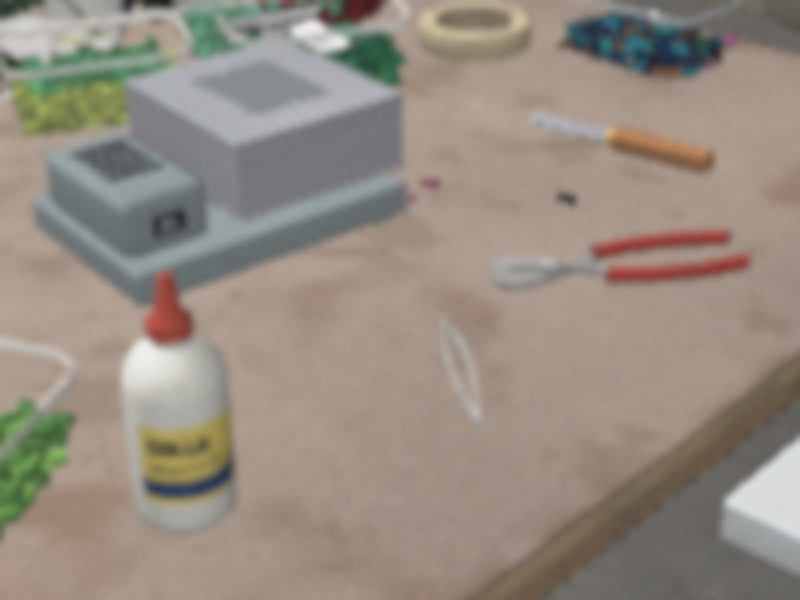

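>>> play_rows(
  increments=[
    [[0,0,0],5.75,0.6],
    [[0,0,0],5.75,0.6],
    [[0.0313,-0.034,0],0,0.6],
    [[0.0313,-0.034,0],0,0.6],
    [[0.0313,-0.034,0],0,0.6],
    [[0.0313,-0.034,0],0,0.6],
    [[0.0313,-0.034,0],0,0.6],
    [[0.0313,-0.034,0],0,0.6],
  ],
  force=100,
)

```text
time: 1.1
tcp_pos: [0.3448, -0.3498, 0.2309]
tcp_rot: [-3.141, 0.0, 0.1]
force: [1.2, 0.1, -0.7]
width: 0.0512
gripper_force: 0.0
```

>>> play_rows(
  increments=[
    [[0.0313,-0.034,0],0,0.6],
    [[0.0313,-0.034,0.03],0,0.6],
    [[0.0313,-0.034,0.04],0,0.6],
    [[0.0313,-0.034,0.04],0,0.6],
    [[0,0,0.03],0,0.6],
    [[0,0,0],0,0.6],
  ],
)

```text
time: 1.85
tcp_pos: [0.453, -0.2016, 0.0882]
tcp_rot: [-3.138, 0.005, 0.101]
force: [-0.4, 0.3, 0.6]
width: 0.0512
gripper_force: 0.0
```

```bash
cat >> h.py <<'E'
def st():
    s=observe(); print('t %.2f'%s['time'],'tcp',np.round(s['tcp_pos'],4),'rot',np.round(s['tcp_rot'],3),'F',np.round(s['force'],1),'T',np.round(s['ft_torque'],2),'w %.4f gf %.1f'%(s['width'],s['gripper_force']),'q6 %.2f'%s['joint_pos'][5]); return s
def to(P,yaw,s=None):
    s=s or observe(); p=np.array(s['tcp_pos']); y=s['tcp_rot'][2]
    d=np.array(P)-p; print('turn(deg) first',np.degrees(y-yaw).round(2),'then shift',np.round([d[0]*np.cos(yaw)+d[1]*np.sin(yaw),d[0]*np.sin(yaw)-d[1]*np.cos(yaw),-d[2]],4))
E
python3 - <<'E'
from h import *
s=st(); to([0.4555,-0.204,0.003],0.1,s)
im=read_camera("scene"); crop(im,"pics/c3.png",270,120,410,225,5)
E
```

```text
t 1.85 tcp [ 0.453  -0.2016  0.0882] rot [-3.138  0.005  0.101] F [-0.4  0.3  0.6] T [-0.02  0.06 -0.02] w 0.0512 gf 0.0 q6 0.95
turn(deg) first 0.08 then shift [0.0022 0.0026 0.0852]
```

View pics/c3.png

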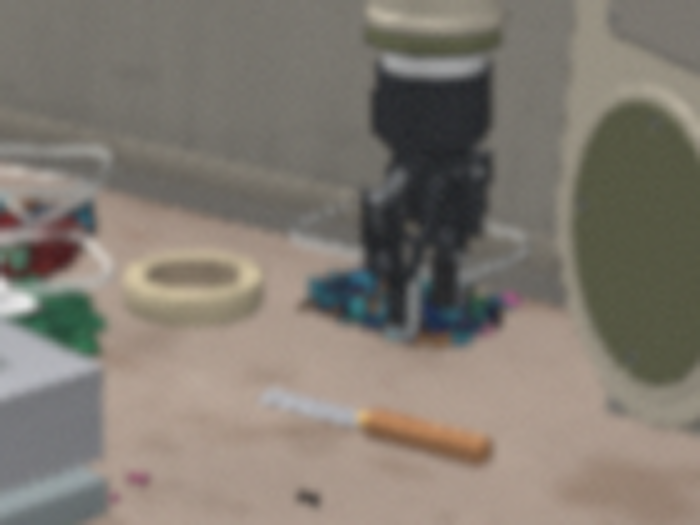

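>>> play_rows(
  increments=[
    [[0.002,0.0025,0.03],0,0.6],
    [[0,0,0.03],0,0.6],
    [[0,0,0.02],0,0.6],
    [[0,0,0],0,0.6],
  ],
)

```text
time: 2.4
tcp_pos: [0.4571, -0.2064, 0.0116]
tcp_rot: [-3.141, 0.001, 0.099]
force: [-0.6, 0.3, 0.2]
width: 0.0511
gripper_force: 0.0
```

```bash
python3 - <<'E'
from h import *
s=st(); to([0.4555,-0.204,0.003],0.1,s)
E
```

```text
t 2.40 tcp [ 0.4571 -0.2064  0.0116] rot [-3.141e+00  1.000e-03  9.900e-02] F [-0.6  0.3  0.2] T [ 0.   -0.07  0.02] w 0.0511 gf 0.0 q6 0.95
turn(deg) first -0.07 then shift [-0.0013 -0.0025  0.0086]
```

>>> play_rows(
  increments=[
    [[-0.001,-0.002,0.0085],0,0.6],
    [[0,0,0],0,0.3],
    [[0,0,0],0,0],
    [[0,0,0],0,0],
    [[0,0,0],0,0],
    [[0,0,0],0,0],
  ],
  force=100,
)

```text
time: 3.15
tcp_pos: [0.457, -0.2043, 0.004]
tcp_rot: [3.141, -0.001, 0.1]
force: [-2.2, 0.5, 6.7]
width: 0.0178
gripper_force: 98.9
```

```bash
python3 - <<'E'
from h import *
s=st()
im=read_camera("top"); cv2.imwrite("pics/top1.png",im)
hsv=cv2.cvtColor(im,cv2.COLOR_BGR2HSV)
m=cv2.inRange(hsv,(5,130,90),(20,255,255)); m[:180]=0;m[:,:360]=0;m[280:,:]=0;m[:,400:]=0
print(cv2.countNonZero(m))
E
```

```text
t 3.15 tcp [ 0.457  -0.2043  0.004 ] rot [ 3.141e+00 -1.000e-03  1.000e-01] F [-2.2  0.5  6.7] T [ 0.11  0.44 -0.02] w 0.0178 gf 98.9 q6 0.95
21
```

>>> play_rows(
  increments=[
    [[0,0,-0.02],0,0],
    [[0,0,-0.04],0,0],
    [[0,0,-0.04],7.1,0],
    [[0,0,-0.02],7.1,0],
    [[-0.0125,-0.0372,0],0,0],
    [[-0.0125,-0.0372,0],0,0],
    [[-0.0125,-0.0372,0],0,0],
    [[-0.0125,-0.0372,0],0,0],
  ],
)

```text
time: 4.2
tcp_pos: [0.4285, -0.0482, 0.1231]
tcp_rot: [-3.142, -0.001, -0.148]
force: [0.6, 0.9, -1.3]
width: 0.0174
gripper_force: 98.0
```

>>> play_rows(
  increments=[
    [[-0.0125,-0.0372,0],0,0],
    [[-0.0125,-0.0372,0],0,0],
    [[-0.0125,-0.0372,0],0,0],
    [[-0.0125,-0.0372,0.02],0,0],
    [[0,0,0.02],0,0],
    [[0,0,0],0,0],
    [[0,0,0],0,0],
  ],
)

```text
time: 5.08
tcp_pos: [0.4016, 0.105, 0.0836]
tcp_rot: [-3.141, -0.001, -0.148]
force: [0.7, 0.6, -0.9]
width: 0.0174
gripper_force: 98.2
```

```bash
python3 - <<'E'
from h import *
s=st()
im=read_camera("top"); cv2.imwrite("pics/top2.png",im); im2=read_camera("scene"); cv2.imwrite("pics/scene2.png",im2)
print(proj("top",[s['tcp_pos']]),proj("scene",[s['tcp_pos']]))
x=cv2.resize(im[170:270,200:340],None,fx=4,fy=4,interpolation=2); y=cv2.resize(im2[150:250,230:370],None,fx=4,fy=4,interpolation=2)
cv2.imwrite("pics/c4.png",cv2.resize(np.vstack([x,y]),None,fx=.75,fy=.75) if 0 else np.vstack([x,y])[:800])
cv2.imwrite("pics/c4.png",cv2.resize(np.hstack([x,y]),(800,286)))
E
```

```text
t 5.08 tcp [0.4016 0.105  0.0836] rot [-3.141e+00 -1.000e-03 -1.480e-01] F [ 0.7  0.6 -0.9] T [-0.02 -0.05 -0.  ] w 0.0174 gf 98.2 q6 1.85
[[261.76324563 254.99689329]] [[303.98192225 221.60887759]]
```

View pics/c4.png

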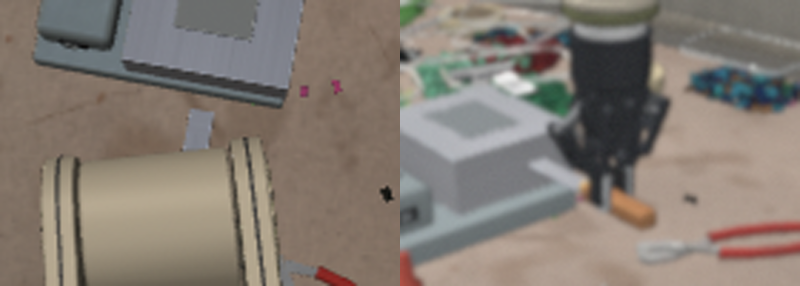

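```bash
python3 - <<'E'
from h import *
from scipy.optimize import least_squares
P=[[0.518,0.0877,z] for z in(.08,.0886,.097)]
print(proj("top",P).round(1),proj("scene",P).round(1))
im=cv2.imread("pics/top2.png").astype(int); im2=cv2.imread("pics/scene2.png").astype(int)
g=im[:,:,0]-im[:,:,2]
print(g[204:226,262:280])
g2=im2[:,:,0]-im2[:,:,2]; 
print(im2[196:224,268:300].sum(2)//3)
E
```

```text
[[270.1 209.4]
 [270.  209. ]
 [270.  208.5]] [[278.  209.1]
 [277.9 206.4]
 [277.8 203.8]]
[[-30 -31 -31 -31 -31 -31 -32 -30 -29 -29 -29 -30 -28 -29 -22 -21  -8  -5]
 [-29 -29 -31 -31 -31 -31 -31 -32 -30 -31 -30 -30 -30 -30 -30 -30 -30 -30]
 [-30 -30 -31 -30 -31 -31 -31 -32 -31 -30 -31 -30 -31 -30 -30 -30 -31 -32]
 [-30 -31 -30 -31 -31 -31 -31 -32 -32 -32 -31 -29 -29 -30 -31 -32 -30 -32]
 [-30 -31 -30 -29  -8  13   1   0 -12 -22 -27 -29 -30 -30 -30 -31 -32 -33]
 [-31 -29 -29 -29  -3  11  12  12  11  11  11  11   5 -25 -30 -31 -31 -32]
 [-30 -29 -30 -30   6  11  12  12  12  13  12  13   4 -25 -30 -31 -31 -32]
 [-30 -30 -30 -25  13  12  12  12  12  12  12  13   0 -28 -30 -30 -31 -32]
 [-30 -30 -30 -27   8  12  12  12  12  12  12  12  -9 -29 -31 -31 -31 -30]
 [-31 -30 -30 -17   9  13  12  12  12  13  12  12 -19 -31 -32 -31 -30 -30]
 [-30 -29 -30  -5  11  12  12  12  12  13  13  16 -14 -31 -32 -31 -31 -31]
 [-30 -29 -31  -2  10  12  12  12  11  12  13  14 -24 -33 -32 -32 -31 -32]
 [-29 -30 -30  10  13  12  11  12  12  12  12   2 -28 -32 -31 -32 -31 -31]
 [-29 -30 -28  14  13  13  12  12
[... 3667 characters left out ...]
3 129 120 104  87  67  53  44  52]
 [147 149 154 157 159 161 161 161 159 157 152 147 141 133 127 122 116 112
  111 108 108 110 111 117 123 119 108  94  72  54  45  50]
 [158 160 161 161 161 158 157 151 147 142 135 128 122 118 115 111 110 106
  107 108 105 106 111 120 131 133 128 115  94  72  54  48]
 [162 163 160 158 152 148 142 135 129 124 119 115 111 110 109 108 109 108
  108 107 107 106 112 125 142 150 150 142 127 105  85  72]
 [159 154 150 143 137 131 124 119 115 112 110 111 109 109 109 106 105 106
  105 105 106 113 117 131 145 156 159 156 150 139 122 109]
 [144 138 132 127 121 116 113 112 111 109 110 109 108 108 107 105 106 107
  107 110 117 125 131 136 147 152 156 158 160 155 149 142]]
```

>>> play_rows(
  increments=[
    [[0,0,0.025],0,0],
    [[0,0,0.0285],0,0],
    [[0,0,0],0,0],
    [[0,0,0],0,0],
  ],
)

```text
time: 5.68
tcp_pos: [0.4021, 0.1051, 0.0306]
tcp_rot: [-3.141, -0.001, -0.148]
force: [0.3, 0.5, 0.1]
width: 0.0175
gripper_force: 98.2
```

```bash
python3 - <<'E'
from h import *
s=st()
im=read_camera("scene")
crop(im,"pics/c5.png",230,170,340,245,7)
E
```

```text
t 5.67 tcp [0.4021 0.1051 0.0306] rot [-3.141e+00 -1.000e-03 -1.480e-01] F [0.3 0.5 0.1] T [ 0.06 -0.05 -0.  ] w 0.0175 gf 98.2 q6 1.85
```

View pics/c5.png

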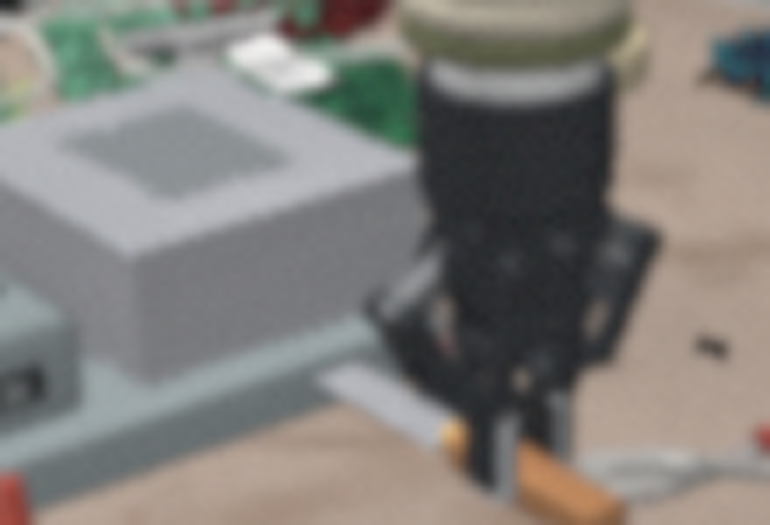

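>>> play_rows(
  increments=[
    [[0.012,0,0],0,0],
    [[0.012,0,0],0,0],
    [[0.01,0,0],0,0],
    [[0.01,0,0],0,0],
    [[0.01,0,0],0,0],
    [[0,0,0],0,0],
  ],
)

```text
time: 6.48
tcp_pos: [0.4553, 0.0971, 0.0293]
tcp_rot: [-3.142, -0.0, -0.148]
force: [-1.3, 0.2, -1.2]
width: 0.0175
gripper_force: 98.2
```

```bash
python3 - <<'E'
from h import *
s=st()
E
```

```text
t 6.47 tcp [0.4553 0.0971 0.0293] rot [-3.142 -0.    -0.148] F [-1.3  0.2 -1.2] T [0.05 0.02 0.02] w 0.0175 gf 98.2 q6 1.82
```

>>> play_rows(
  increments=[
    [[0,0,-0.004],0,0],
    [[0.001,0,-0.0165],0,0],
    [[0.0025,0,-0.0163],0,0],
    [[0.004,0,-0.016],0,0],
    [[0.006,0,-0.0155],0,0],
    [[0,0,0],0,0],
  ],
)

```text
time: 7.22
tcp_pos: [0.4701, 0.0953, 0.0999]
tcp_rot: [-3.141, -0.004, -0.148]
force: [-0.4, 0.2, -2.2]
width: 0.0175
gripper_force: 98.1
```

```bash
python3 - <<'E'
from h import *
s=st()
im=read_camera("scene")
crop(im,"pics/c6.png",200,120,340,245,5)
E
```

```text
t 7.22 tcp [0.4701 0.0953 0.0999] rot [-3.141 -0.004 -0.148] F [-0.4  0.2 -2.2] T [-0.01  0.02  0.02] w 0.0175 gf 98.1 q6 1.81
```

View pics/c6.png

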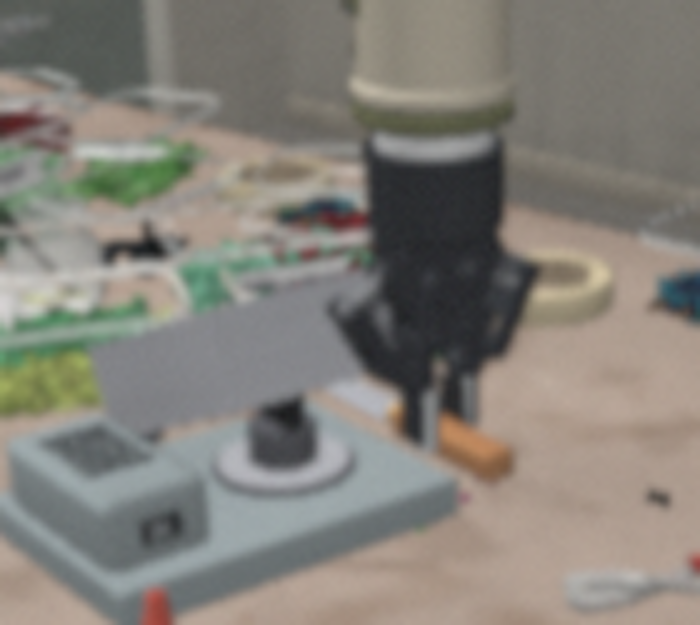

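>>> play_rows(
  increments=[
    [[0.0075,0,-0.0148],0,0],
    [[0.009,0,-0.0141],0,0],
    [[0.0105,0,-0.0131],0,0],
    [[0.0115,0,-0.0121],0,0],
    [[0.0125,0,-0.0108],0,0],
    [[0.0137,0,-0.0096],0,0],
    [[0.0145,0,-0.0082],0,0],
  ],
)

```text
time: 8.15
tcp_pos: [0.5475, 0.0833, 0.1814]
tcp_rot: [3.141, -0.001, -0.148]
force: [-0.1, -0.1, -2.3]
width: 0.0171
gripper_force: 98.0
```

>>> play_rows(
  increments=[
    [[0.0152,0,-0.0068],0,0],
    [[0.0157,0,-0.0052],0,0],
    [[0.0161,0,-0.0036],0,0],
    [[0.0163,0,-0.002],0,0],
    [[0,0,0],0,0],
    [[0,0,0],0,0],
  ],
)

```text
time: 8.9
tcp_pos: [0.6087, 0.074, 0.1977]
tcp_rot: [3.141, 0.001, -0.148]
force: [0.4, -1.6, -3.6]
width: 0.0172
gripper_force: 98.1
```

```bash
python3 - <<'E'
from h import *
s=st()
im=read_camera("scene")
crop(im,"pics/c7.png",180,100,340,245,4)
E
```

```text
t 8.90 tcp [0.6087 0.074  0.1977] rot [ 3.141e+00  1.000e-03 -1.480e-01] F [ 0.4 -1.6 -3.6] T [-0.24  0.19 -0.12] w 0.0172 gf 98.1 q6 1.76
```

View pics/c7.png

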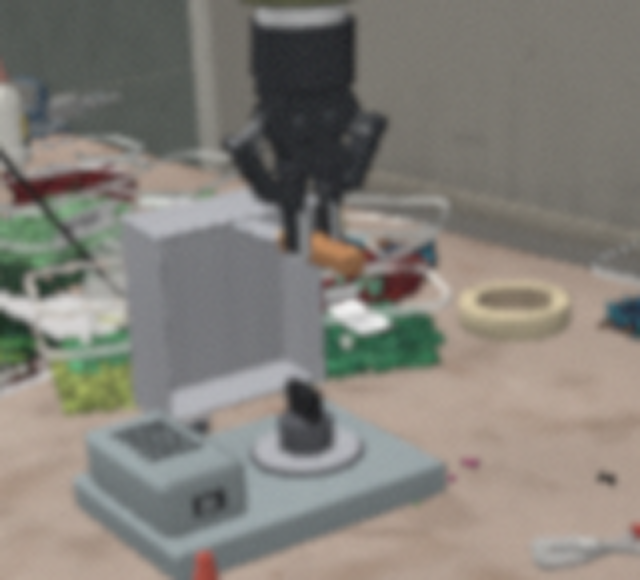

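>>> play_rows(
  increments=[
    [[0,0,0.01],0,0],
    [[0,0,0.015],0,0],
    [[0.01,0,0.005],0,0],
    [[0.012,0,0],0,0],
    [[0.012,0,0],0,0],
    [[0,0,0],0,0],
  ],
)

```text
time: 9.7
tcp_pos: [0.6438, 0.069, 0.1683]
tcp_rot: [-3.141, -0.001, -0.148]
force: [0.6, -0.0, -1.1]
width: 0.0173
gripper_force: 98.4
```

```bash
python3 - <<'E'
from h import *
s=st()
im=read_camera("scene")
crop(im,"pics/c8.png",150,80,340,245,4)
E
```

```text
t 9.70 tcp [0.6438 0.069  0.1683] rot [-3.141e+00 -1.000e-03 -1.480e-01] F [ 0.6 -0.  -1.1] T [ 0.02  0.04 -0.  ] w 0.0173 gf 98.4 q6 1.75
```

View pics/c8.png

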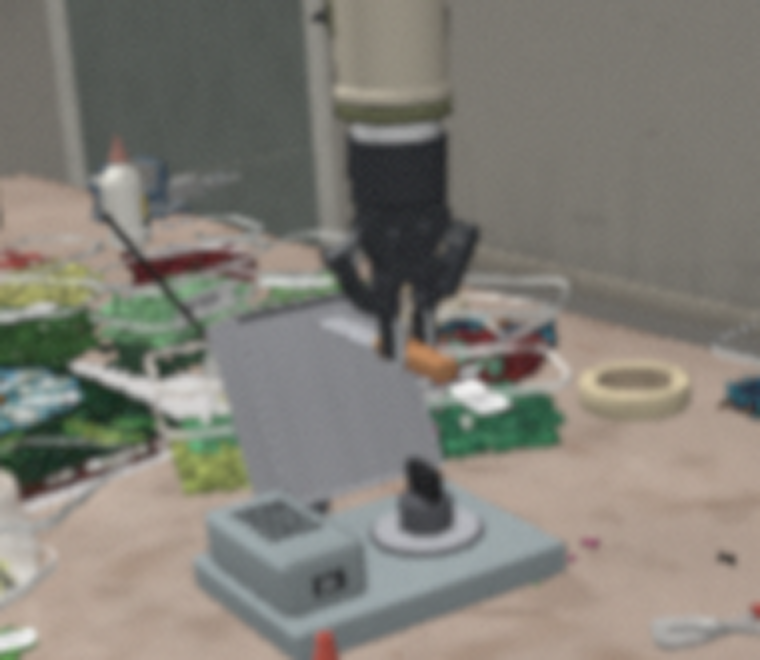

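>>> play_rows(
  increments=[
    [[-0.03,0,0],0,0],
    [[-0.05,0,0],0,0],
    [[-0.05,0,0],0,0],
    [[-0.02,0,0],-7.1,0],
    [[0,0,0],-7.1,0],
    [[-0.0087,0.0362,0],0,0],
    [[-0.0087,0.0362,0],0,0],
    [[-0.0087,0.0362,0],0,0],
  ],
)

```text
time: 10.75
tcp_pos: [0.4788, -0.0202, 0.1683]
tcp_rot: [3.141, -0.001, 0.101]
force: [-0.0, 0.3, -0.5]
width: 0.0171
gripper_force: 98.5
```

>>> play_rows(
  increments=[
    [[-0.0087,0.0362,0],0,0],
    [[-0.0087,0.0362,0],0,0],
    [[-0.0087,0.0362,0.02],0,0],
    [[-0.0087,0.0362,0.04],0,0],
    [[-0.0087,0.0362,0.04],0,0],
    [[0,0,0.03],0,0],
    [[0,0,0.01],0,0],
    [[0,0,0],0,0],
  ],
)

```text
time: 11.75
tcp_pos: [0.4537, -0.2033, 0.028]
tcp_rot: [-3.141, 0.001, 0.101]
force: [-0.3, 0.1, -0.5]
width: 0.0171
gripper_force: 98.5
```

```bash
python3 - <<'E'
from h import *
s=st(); to([0.4555,-0.204,0.005],0.1,s)
im=read_camera("top"); cv2.imwrite("pics/top3.png",im); im2=read_camera("scene"); cv2.imwrite("pics/scene3.png",im2)
o=np.array([.6273,.0713])
print(proj("top",[[*o,.089],[*o,.062],[*o,.036]]).round(1))
x,y=proj("top",[[*o,.089]])[0].astype(int)
print(cv2.cvtColor(im,cv2.COLOR_BGR2GRAY)[y-20:y+20,x-20:x+20])
E
```

```text
t 11.75 tcp [ 0.4537 -0.2033  0.028 ] rot [-3.141e+00  1.000e-03  1.010e-01] F [-0.3  0.1 -0.5] T [0.01 0.03 0.01] w 0.0171 gf 98.5 q6 0.95
turn(deg) first 0.03 then shift [0.0017 0.0009 0.023 ]
[[277.7 166.9]
 [277.6 169.1]
 [277.6 171.2]]
[[113 113 112 ... 113 113 114]
 [113 112 113 ... 112 113 113]
 [112 112 112 ... 113 113 113]
 ...
 [119 118 116 ... 118 118 118]
 [118 117 117 ... 118 118 118]
 [117 118 118 ... 119 119 118]]
```

>>> play_rows(
  increments=[
    [[0,0,0.012],0,0],
    [[0,0,0.01],0,0],
    [[0,0,0.0015],0,0],
    [[0,0,0],0,0.3],
    [[0,0,0],0,0.6],
    [[0,0,0],0,0.6],
    [[0,0,0],0,0.6],
    [[0,0,0],0,0.6],
  ],
)

```text
time: 12.85
tcp_pos: [0.4539, -0.2038, 0.0044]
tcp_rot: [3.142, -0.0, 0.1]
force: [-0.2, -0.2, 0.2]
width: 0.0514
gripper_force: 0.0
```

```bash
python3 - <<'E'
from h import *
s=st()
im=cv2.imread("pics/top3.png"); g=cv2.cvtColor(im,cv2.COLOR_BGR2GRAY)
np.set_printoptions(linewidth=200,threshold=100000)
print(g[152:188,262:294])
for th in(35,50):
  m=(g<th).astype(np.uint8); m[:150]=0;m[190:]=0;m[:,:260]=0;m[:,296:]=0
  n,l,stt,c=cv2.connectedComponentsWithStats(m); print(th,stt,c)
E
```

```text
t 12.85 tcp [ 0.4539 -0.2038  0.0044] rot [ 3.142 -0.     0.1  ] F [-0.2 -0.2  0.2] T [0.03 0.08 0.02] w 0.0514 gf 0.0 q6 0.95
[[112 113 112 113 112 112 112 111 111 112 113 113 113 112 111 112 112 113 113 112 111 111 111 112 113 114 114 113 114 114 113 113]
 [112 113 112 111 112 111 111 111 110 111 112 113 113 113 112 112 112 112 113 113 112 111 111 112 113 114 114 114 113 115 115 114]
 [112 112 111 111 111 111 111 111 111 111 111 112 113 112 102 100 111 112 114 114 112 112 113 113 112 113 115 115 114 114 114 114]
 [113 112 111 111 111 111 112 112 112  92  90  80  69  66  66  64  66  68  68  78 100 113 114 114 111 113 114 114 114 113 114 115]
 [112 112 111 111 113 112 112  93  86  68  93  94 109 124 127 127 128 113 112  85  69  68  75 110 112 112 112 113 113 113 114 115]
 [112 111 111 111 112 102  79  67  92 121 124 125 126 127 126 126 127 126 128 127 128 113  84  69  77 110 114 114 114 115 116 116]
 [111 112 112 111  93  69  94 125 128 129 128 127 126 126 126 127 102 124 126 127 127 126 124 106  70  77 111 114 114 114 116 116]
 [111 112 112  92  69  93 125 129 131 132 131 131 131 13
[... 3321 characters left out ...]
 87 113 116 117 118 118 119]
 [119 119 119 119 119  97  73  65  65  82 112 124 131 132 130 130 129 129 129 107  99  67  66  65  86 113 117 117 117 117 118 117]
 [118 118 119 120 120 119 116 104  80  66  68  66  82  83  83  82  82  65  66  67  67  55  86 114 116 117 118 118 118 117 117 117]
 [118 118 119 119 119 119 118 117 117  96 103  81  64  62  65  66  65  60  71  88  82 112 116 117 117 118 118 119 118 117 117 117]]
35 [[     0      0    560    420 235097]
 [   273    159      9     20    103]] [[279.5011591  209.51778628]
 [276.85436893 168.90291262]]
50 [[     0      0    560    420 235073]
 [   271    159     14     20    127]] [[279.50129109 209.52179961]
 [277.11023622 169.1496063 ]]
```

```bash
python3 - <<'E'
from h import *
a=ray("top",[[278.2,158.9],[274.5,173.3]],.089); print(a, np.linalg.norm(a[0]-a[1])); e=a[0]-a[1]; print('bar yaw',np.arctan2(e[1],e[0]),a.mean(0))
im=cv2.imread("pics/top3.png"); g=cv2.cvtColor(im,cv2.COLOR_BGR2GRAY)
# disc outline: dark rim (z~.036 top) -> bright region inside
m=((g>118)&(g<140)).astype(np.uint8); m[:154]=0;m[188:]=0;m[:,:258]=0;m[:,295:]=0
m[184:]=0
c,_=cv2.findContours(m,0,1); c=max(c,key=cv2.contourArea); E=cv2.fitEllipse(c); print(E, ray("top",[E[0]],.036))
s2=cv2.imread("pics/scene3.png"); g2=cv2.cvtColor(s2,cv2.COLOR_BGR2GRAY)
print(proj("scene",[[.6273,.0713,.089],[.6273,.0713,.062],[.63,.074,.089]]))
np.set_printoptions(linewidth=200,threshold=100000)
print(g2[186:214,244:270])
E
```

```text
[[0.64843262 0.0705984  0.089     ]
 [0.61034502 0.07903162 0.089     ]] 0.03901005426174414
bar yaw -0.2179010895290542 [0.62938882 0.07481501 0.089     ]
((276.6658935546875, 170.23622131347656), (27.69993782043457, 29.73125457763672), 89.23222351074219) [[0.62988445 0.07380561 0.036     ]]
[[256.73208565 195.33660491]
 [257.18868743 203.30843467]
 [255.50338626 195.37310997]]
[[127 130 126 128 127 128 129 128 130 128 127 126 127 123 108  94  84  77  77  75  86 115 135 124  94  76]
 [128 128 129 128 128 127 129 128 130 128 127 126 127 125 113  96  82  78  78  76  79  92 107 100  87  82]
 [128 127 127 127 128 128 128 128 128 127 127 126 126 126 119 100  79  76  78  79  78  84  91  91  88  90]
 [128 126 128 128 128 127 129 129 129 129 128 127 127 130 124 102  81  77  84  83  85  88  92  92  92  90]
 [127 126 126 126 127 127 129 128 129 129 129 126 126 126 123 106  87  86  97  97  94  96  93  89  88  82]
 [129 127 129 128 128 126 128 128 130 129 128 128 126 127 124 110  91  87  99 102  96  95  89  84  78  73]
 [129 127 127 128 127 128 128 128 128 126 127 126 126 126 127 118  97  83  8
[... 1578 characters left out ...]
  76  68  69  68  68  67  83 124 157 169 167 164 160 157]
 [159 163 164 167 161 136  99  75  70  70  73  72  72  72  71  69  66  64  80 122 159 174 175 171 166 158]
 [161 169 173 174 167 138 102  75  67  67  71  71  71  69  68  67  67  65  81 121 161 175 177 177 171 156]
 [165 172 176 176 169 139 103  74  67  69  67  68  70  70  72  69  65  67  85 128 163 176 177 177 171 153]
 [167 176 177 177 169 144 108  81  71  68  68  69  69  70  70  68  70  77 103 138 165 175 178 178 168 148]
 [168 177 178 179 171 155 127 103  89  80  75  75  76  77  77  80  92 109 131 155 171 176 177 175 161 138]
 [160 174 177 178 176 168 155 141 126 109 102 101 103 103 106 115 130 146 159 170 174 175 174 163 145 123]]
```

>>> play_rows(
  increments=[
    [[0,0,-0.02],0,0.6],
    [[0,0,-0.04],0,0.6],
    [[0,0,-0.05],8.3,0.6],
    [[0,0,-0.045],8.3,0.6],
    [[0.015,-0.03825,0],0,0.6],
    [[0.015,-0.03825,0],0,0.6],
    [[0.015,-0.03825,0],0,0.6],
    [[0.015,-0.03825,0],0,0.6],
  ],
)

```text
time: 13.85
tcp_pos: [0.5422, -0.0637, 0.1595]
tcp_rot: [3.142, -0.0, -0.19]
force: [0.3, -1.3, -0.0]
width: 0.0515
gripper_force: 0.0
```

>>> play_rows(
  increments=[
    [[0.015,-0.03825,0],0,0.6],
    [[0.015,-0.03825,0],0,0.6],
    [[0.015,-0.03825,0],0,0.6],
    [[0.015,-0.03825,0],0,0.6],
    [[0,0,0.02],0,0.6],
    [[0,0,0.02],0,0.6],
    [[0,0,0],0,0.6],
    [[0,0,0],0,0.6],
  ],
)

```text
time: 14.85
tcp_pos: [0.629, 0.0732, 0.1194]
tcp_rot: [3.141, 0.0, -0.191]
force: [-0.8, 0.4, 0.1]
width: 0.0511
gripper_force: 0.0
```

```bash
python3 - <<'E'
from h import *
s=st(); to([0.6295,0.074,0.066],-0.19,s)
im=read_camera("top")
m=cv2.inRange(cv2.cvtColor(im,cv2.COLOR_BGR2HSV),(5,130,90),(20,255,255)); m[:180]=0;m[:,:360]=0;m[280:,:]=0;m[:,400:]=0
print('handle px',cv2.countNonZero(m),cv2.boundingRect(m))
E
```

```text
t 14.85 tcp [0.629  0.0732 0.1194] rot [ 3.141  0.    -0.191] F [-0.8  0.4  0.1] T [-0.02 -0.05 -0.03] w 0.0511 gf 0.0 q6 1.80
turn(deg) first -0.05 then shift [ 0.0003 -0.0009  0.0534]
handle px 235 (374, 225, 10, 35)
```

>>> play_rows(
  increments=[
    [[0,-0.0005,0.02],0,0.6],
    [[0,0,0.02],0,0.6],
    [[0,0,0.0125],0,0.6],
    [[0,0,0],0,0.3],
    [[0,0,0],0,0],
    [[0,0,0],0,0],
    [[0,0,0],0,0],
    [[0,0,0],0,0],
  ],
  force=80,
)

```text
time: 15.9
tcp_pos: [0.6299, 0.0747, 0.0675]
tcp_rot: [-3.141, -0.001, -0.19]
force: [-0.1, 1.1, 0.9]
width: 0.0124
gripper_force: 78.8
```

```bash
python3 - <<'E'
from h import *
st()
E
```

```text
t 15.90 tcp [0.6299 0.0747 0.0675] rot [-3.141e+00 -1.000e-03 -1.900e-01] F [-0.1  1.1  0.9] T [-0.02  0.01  0.02] w 0.0124 gf 78.8 q6 1.80
```

>>> play_rows(
  increments=[
    [[0,0,0],-5,0],
    [[0,0,0],-5,0],
    [[0,0,0],-5,0],
    [[0,0,0],-5,0],
    [[0,0,0],0,0],
  ],
)

```text
time: 16.52
tcp_pos: [0.6298, 0.0747, 0.0674]
tcp_rot: [3.142, -0.001, 0.159]
force: [0.6, -0.1, 1.2]
width: 0.0123
gripper_force: 79.1
```

```bash
python3 - <<'E'
from h import *
st()
E
```

```text
t 16.52 tcp [0.6298 0.0747 0.0674] rot [ 3.142e+00 -1.000e-03  1.590e-01] F [ 0.6 -0.1  1.2] T [-0.02  0.11 -0.02] w 0.0123 gf 79.1 q6 1.45
```

>>> play_rows(
  increments=[
    [[0,0,0],-5,0],
    [[0,0,0],-5,0],
    [[0,0,0],0,0],
  ],
)

```text
time: 16.9
tcp_pos: [0.6298, 0.0746, 0.0674]
tcp_rot: [3.141, -0.001, 0.332]
force: [-0.4, -0.2, 2.4]
width: 0.0121
gripper_force: 79.3
```

```bash
python3 - <<'E'
from h import *
st()
E
```

```text
t 16.90 tcp [0.6298 0.0746 0.0674] rot [ 3.141e+00 -1.000e-03  3.320e-01] F [-0.4 -0.2  2.4] T [-0.04  0.12  0.01] w 0.0121 gf 79.3 q6 1.28
```

>>> play_rows(
  increments=[
    [[0,0,0],-8,0],
    [[0,0,0],-8,0],
    [[0,0,0],-8,0],
    [[0,0,0],-8,0],
    [[0,0,0],-8,0],
    [[0,0,0],-8,0],
    [[0,0,0],-2,0],
    [[0,0,0],0,0],
  ],
)

```text
time: 17.9
tcp_pos: [0.6299, 0.0746, 0.0674]
tcp_rot: [3.141, -0.0, 1.203]
force: [0.1, -0.1, 5.2]
width: 0.0122
gripper_force: 79.6
```

>>> play_rows(
  increments=[
    [[0,0,-0.002],0,0],
    [[0,0,-0.002],0,0],
    [[0,0,0],0,0],
  ],
)

```text
time: 18.27
tcp_pos: [0.6293, 0.0746, 0.0706]
tcp_rot: [-3.141, 0.0, 1.206]
force: [0.5, -0.2, -0.2]
width: 0.0126
gripper_force: 78.8
```

```bash
python3 - <<'E'
from h import *
st()
E
```

```text
t 18.27 tcp [0.6293 0.0746 0.0706] rot [-3.141  0.     1.206] F [ 0.5 -0.2 -0.2] T [-0.01  0.01 -0.01] w 0.0126 gf 78.8 q6 0.40
```

>>> play_rows(
  increments=[
    [[0,0,-0.005],0,0],
    [[0,0,-0.01],0,0],
    [[0,0,-0.02],0,0],
    [[0,0,-0.02],0,0],
    [[0,0,-0.02],0,0],
    [[0,0,-0.02],0,0],
    [[0,0,-0.02],0,0],
    [[0,0,-0.01],0,0],
  ],
)

```text
time: 19.27
tcp_pos: [0.6302, 0.0747, 0.1981]
tcp_rot: [3.14, -0.001, 1.207]
force: [0.3, -0.5, -1.5]
width: 0.0124
gripper_force: 78.8
```

>>> play_rows(
  increments=[
    [[0,0,0],0,0],
    [[0,0,0],0,0],
    [[0,0,0],0,0],
    [[0,0,0],0,0],
  ],
)

```text
time: 19.77
tcp_pos: [0.6291, 0.0746, 0.1951]
tcp_rot: [-3.14, 0.0, 1.207]
force: [0.2, -0.1, -1.0]
width: 0.0122
gripper_force: 78.8
```

```bash
python3 - <<'E'
from h import *
s=st(); im=read_camera("scene"); cv2.imwrite("pics/s9.png",im); a=cv2.imread("pics/scene3.png")
p=np.array(s['tcp_pos']); g=cv2.cvtColor(im,cv2.COLOR_BGR2GRAY); ga=cv2.cvtColor(a,cv2.COLOR_BGR2GRAY)
def patch(P,r=3):
    x,y=proj("scene",[P])[0].round().astype(int); return (x,y),g[y-r:y+r+1,x-r:x+r+1].mean().round(),ga[y-r:y+r+1,x-r:x+r+1].mean().round()
print('spindle seat (now, before)',patch([.6295,.074,.05]))
print('cap skirt expected dark',patch([p[0],p[1],p[2]-.0675+.049]))
# guard & bottle change vs before
u=np.array([.9892,-.1465]);v=np.array([.1465,.9892]);o=np.array([.6295,.074])
for r,z in((.085+.04,.12),(.085+.065,.18)):
    print('guard',patch([*(o+u*r+v*.05),z]))
b=(slice(230,305),slice(215,255)); print('bottle diff',np.abs(g[b].astype(int)-ga[b]).mean())
E
```

```text
t 19.77 tcp [0.6291 0.0746 0.1951] rot [-3.14   0.     1.207] F [ 0.2 -0.1 -1. ] T [ 0.03 -0.01 -0.02] w 0.0122 gf 78.8 q6 0.40
spindle seat (now, before) ((np.int64(256), np.int64(207)), np.float64(157.0), np.float64(68.0))
cap skirt expected dark ((np.int64(254), np.int64(169)), np.float64(74.0), np.float64(130.0))
guard ((np.int64(221), np.int64(179)), np.float64(132.0), np.float64(130.0))
guard ((np.int64(215), np.int64(160)), np.float64(121.0), np.float64(119.0))
bottle diff 2.085
```

The spindle seat is empty and the dark cap is in the gripper, lifted about 12.8 cm. The guard and bottle look unchanged.

```bash
python3 -c "
from station import *
print(job_done())"
```

```text
the job is handed in; nothing more can be done
None
```

The guard is levered fully open with the blade and the knife is back on the table. The cap came free turning counter-clockwise (right-handed) and is held about 13 cm up, the bottle still stands, and I handed the job in at about 20 s.

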